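Pump up the air meter

ROBOT

A 7-joint arm with a two-finger parallel gripper is mounted at the origin on a cart in front of the work surface, level with it; the furniture and walls round the work are solid. World frame = base frame: x ahead of the robot, y to its left, z up, the work surface at z = 0. Lengths are in mm, angles in rad, forces in N, time in s.
With the tool pointing down it reaches from about 425 to 925 mm from the base axis. Payload 6.8 kg.
Tool frame: the origin (TCP) lies at the very end of the fingers, on their centre line; the grasp point (between the pads) lies 19 mm behind it; y points along the fingers, z is the direction in which the jaws open and shut, and the axes are right-handed (so a half turn about y gives the same grasp; the last joint's range is limited). The gripper opens to 88 mm and grips with 3 to 60 N. Pads are 20 mm wide; open, the fingers measure 115 mm over their backs; the gripper's body (75 mm by 178 mm) begins 61 mm behind the grasp point.
Start: joints at [1.042, 0.477, 0.022, 1.555, -0.011, 1.109, -0.083], TCP at [275.743, -616.128, 191.364] pointing down, gripper open.
Joint ranges: [-2.96, 2.96], [-0.34, 2.1], [-1.41, 1.46], [0.24, 2.44], [-1.37, 4.51], [0.17, 1.92], [-2.96, 2.96]. Speed limits (rad/s): [2.39, 2.39, 3.14, 3.14, 3.14, 3.14, 3.14].

INTERFACE

Orientations are given as a 3x3 rotation matrix whose columns are the frame's x, y, z axes.
In Python, from plant import arm, read_camera gives the robot as it stands.
- The arm moves only by the tool carry_out, never from a script. Its argument "commands" is a list of rows, each a list of 3 entries, a list of its own where there are three numbers: the turn, a rotation vector about the world's x, y, z in rad, then the shift along the world's x, y, z in cm, then the closure, from 0 (fully open) to 1 (shut). In form: [[[ax, ay, az], [tx, ty, tz], hand], ...]. A call has 1 to 10 rows; each row is the pose to reach, as a shift and turn from the pose commanded when the call began; what a row does not reach only later rows make up. A row lasts 1/12 s, in which the tool goes at most 41.7 mm and 7.16 degrees, less where a joint would pass 70% of its speed; a pose out of reach is approached as far as the arm can. A call with a gripper value outside its range is refused whole. The fingers move at their own pace and stop on an object; "newtons" is the grip in N (left out, the last holds). Time passes only in rows, so rows that repeat a pose let the fingers close. It gives the time, the measured TCP pose, the force and the opening at its end, in the units of the state.
- arm.sense(): the state, without advancing time (a new reading comes with each control period).
- read_camera(name): name is "scene" or "side" or "wrist"; returns a dict with "frame" (384x512x3 uint8, red, green, blue), "camera_matrix" (3x3 intrinsics, pixels), "dist" ([k1, k2, p1, p2, k3] as OpenCV has them; the pictures are not rectified), "extrinsics" (4x4, takes a point from camera to world coordinates). Camera axes: x right, y down, z forward; pixel columns grow to the right and rows downward; lengths in mm; the calibration is good to about 2 mm. A picture is of the moment at which its call begins. There is no depth.
- arm.sign_off(): hands the job in, once; it reports no verdict.
The state is a dict: "t": time; "q": joint angles; "dq": joint speeds; "effort": joint torques, N m; "ee_pos": TCP position; "orientation": TCP orientation; "ft_force": force on the tool from outside, world axes, zero at the start; "torque": the same for the moment, N m; "gripper_width": finger opening in mm.
Only numpy, scipy, OpenCV 4.12 (cv2) and the standard library are available. Lean on these libraries where they do the work, as an engineer would, in place of code of your own. Each camera call takes 0.05 s, during which the arm holds its last target.

TASK

Pump up the small concrete air meter on the bench: with the fingertips, press the pump's black knob all the way down and let it spring all the way up again, over and over, until the indicator pin stands fully out of its brass gland. Only press the knob from above, do not grip it; do not touch the pin or press the small bleed button, and leave the jar, tin and mortar cube round the meter where they are. Finish with the knob fully up and the robot clear.

Things in the scene. Friction and masses are not known exactly. Their poses are not given: they have to be found in the camera images.
- meter: air meter: round aluminium bowl 150 mm across with a grey lid and four toggle clamps (185 mm across them), fast to the bench. Origin: centre of its underside; lid top 125 mm above it, z up. On the lid: pump at y +40 mm, indicator at y -45 mm, bleed button at x -48 mm, two brass port stubs 10 mm high at x +50 mm, y +-22 mm
- plunger_top (a point): centre of the top of the pump's black mushroom knob, 40 mm across and 12 mm thick, on a 12 mm steel rod over a steel barrel 32 mm across. Its top is 56 mm above the lid when up and 34 mm above it when pressed fully down; the point moves with the knob; its z axis is up
- plunger (a joint): travel of the pump knob in m: 0 = fully up, 0.022 = fully down at a hard stop. Its spring pushes back with about 4 N at the top and 9 N at the bottom, plus about 2 N while the pin is being lifted and a little damping; when released it returns fully up by itself within 0.6 s
- pin_rise (a joint): rise of the indicator pin in m: starts at 0 to 0.020, fully out at about 0.044 (0.039 or more counts). A ratchet lifts it on each down stroke of the pump and holds it: 9 mm a full stroke, the first one 2 to 11 mm; 3 to 5 full strokes in all. Short strokes, or ones begun before the knob is fully up, lift it less or not at all; extra strokes do no harm
- pin_top (a point): centre of the top of the steel indicator pin, 12 mm thick, upright. It is 15 mm above the lid when the pin is at 0 and about 59 mm above it when fully out; a turned groove 3 mm high, 41 mm below the top, shows above the gland when the pin is fully out
- gland (a point): centre of the upper face of the brass gland that the pin comes out of, 20 mm across, 12 mm above the lid; fixed to the meter
- bleed_top (a point): centre of the top of the small steel bleed button, 12 mm across, 12 mm above the lid; not to be pressed
- bleed (a joint): travel of the bleed button in m: 0 = up, 0.006 = fully pressed
- pin: the indicator pin itself, not to be touched; origin on its axis, 15 mm below its top; z up
- jar: white plastic jar with a blue screw cap, 44 mm across, 60 mm high, standing loose beside the meter; origin at the centre of its underside
- tin: round aluminium moisture tin with lid, 60 mm across, 39 mm high, standing loose; origin at the centre of its underside
- cube: grey mortar cube, 50 mm, standing loose; origin at the centre of its underside

How it is judged (in metres and radians):
At the end, for the whole second after the job is handed in: the indicator pin is risen at least 39 mm (fully out), the pump knob is back up to within 3 mm, the bleed button is up to within 2 mm, and jar, tin and cube are within 20 mm of where they stood (value of joint pin_rise above 0.039 m and value of joint plunger below 0.003 m and value of joint bleed below 0.002 m and distance of each of jar, tin, cube from where it was at the start of the episode below 0.02 m); the robot touches nothing.
It fails at once if the robot touches the indicator pin (contact force between any of the fingers, the arm and pin above 1 N).
It fails at once if the bleed button is pressed more than half way (value of joint bleed above 0.003 m).
It fails at once if the pump knob is gripped between the fingers instead of pressed from above (z of the grasp point in the frame of plunger_top below 0.002 m and horizontal distance between the grasp point and plunger_top below 0.012 m).
It fails at once if the jar, tin or mortar cube is lifted or pushed more than 20 mm from its place (distance of any of jar, tin, cube from where it was at the start of the episode above 0.02 m).
It also fails if it takes over 48 s, if anything falls off the work surface, if the arm or the gripper's body presses on something with over 40 N, if the wrist force passes 120 N, or if a joint passes its speed limit or range.

## Working session

There is one attempt and no reset: what is moved stays moved. The work goes in short steps, Python scripts to look and compute and a tool call to move; the robot and the scene stay as the last step left them, time stands still between calls to the robot, and variables do not carry over. Pictures are saved under pics/ and viewed, and the job is handed in when it is done.

Besides the shell and the picture viewer there is one more tool, called after ">>>" as a command line: name --argument value ..., lists and objects as JSON in quotes. carry_out: Moves the arm, as the interface text tells. Its arguments: {"type":"object","properties":{"commands":{"type":"array"},"newtons":{"type":"number"}},"required":["commands"]}

```bash
mkdir -p pics
python3 - <<'E'
from plant import arm, read_camera
import cv2,numpy as np
for n in ["scene","side"]:
    c=read_camera(n); cv2.imwrite(f"pics/{n}0.png",c["frame"][:,:,::-1])
    np.savez(f"{n}0.npz",**c)
    print(n,c["camera_matrix"].round(1).tolist(),np.round(c["dist"],3),c["extrinsics"].round(2).tolist())
s=arm.sense(); print(s["t"],s["ee_pos"],np.round(s["orientation"],3),s["gripper_width"])
E
```

```text
scene [[486.4, 0.0, 254.8], [0.0, 486.4, 188.5], [0.0, 0.0, 1.0]] [-0.03  0.    0.    0.    0.  ] [[-0.83, -0.42, 0.36, 183.79], [-0.55, 0.6, -0.57, 534.64], [0.02, -0.68, -0.73, 796.81], [0.0, 0.0, 0.0, 1.0]]
side [[443.7, 0.0, 247.4], [0.0, 443.7, 189.7], [0.0, 0.0, 1.0]] [-0.164  0.     0.     0.     0.   ] [[-0.97, -0.11, 0.2, 357.67], [-0.23, 0.48, -0.85, 805.64], [-0.01, -0.87, -0.49, 579.77], [0.0, 0.0, 0.0, 1.0]]
0.1 [ 275.45488418 -615.63024864  190.51487234] [[-0.913 -0.001  0.408]
 [-0.408  0.001 -0.913]
 [ 0.    -1.    -0.002]] 87.54942162068635
```

View pics/scene0.png

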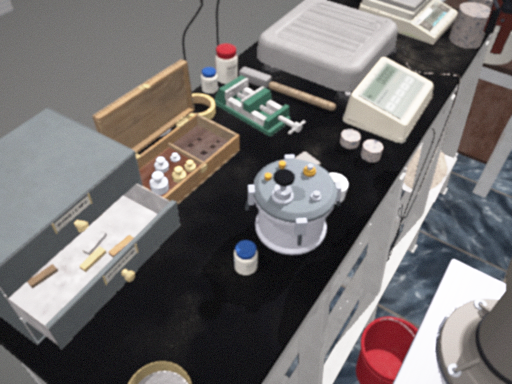

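View pics/side0.png

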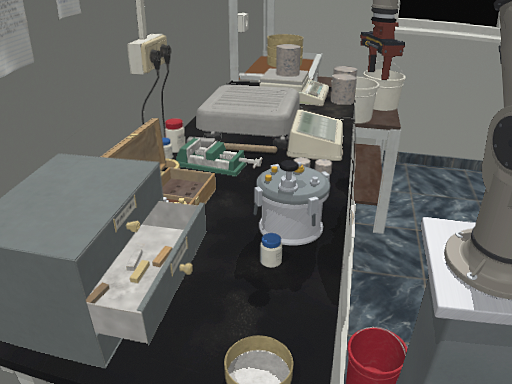

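Run:
```python
import cv2,numpy as np
a=cv2.imread("pics/scene0.png")[145:285,220:360]; b=cv2.imread("pics/side0.png")[145:275,240:340]
a=cv2.resize(a,(560,560),interpolation=cv2.INTER_CUBIC)
cv2.imwrite("pics/a1.png",a)
cv2.imwrite("pics/b1.png",cv2.resize(b,None,fx=4,fy=4,interpolation=cv2.INTER_CUBIC))
```

```text
(no output)
```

View pics/a1.png

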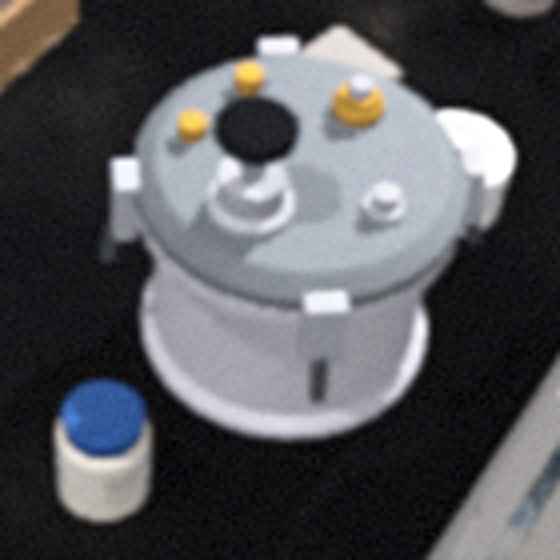

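View pics/b1.png

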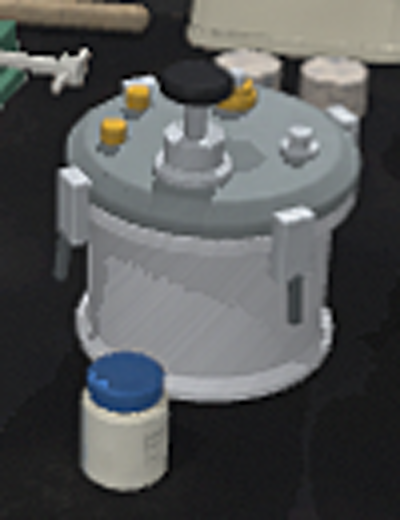

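```bash
cat > h.py <<'E'
import cv2,numpy as np
def ray(n,px,f="0"):
    c=np.load(n+f+".npz"); p=cv2.undistortPoints(np.array([[px]],float),c["camera_matrix"],c["dist"])[0,0]
    E=c["extrinsics"]; d=E[:3,:3]@[p[0],p[1],1]; return E[:3,3],d
def onz(n,px,z):
    o,d=ray(n,px); return (o+d*(z-o[2])/d[2]).round(1)
def A(x,y): return (x/4+220-.375,y/4+145-.375)
def B(x,y): return (x/4+240-.375,y/4+145-.375)
def tri(a,b):
    o1,d1=a;o2,d2=b
    M=np.stack([d1,-d2],1); s,*_=np.linalg.lstsq(M,o2-o1,rcond=None)
    p,q=o1+d1*s[0],o2+d2*s[1]; return ((p+q)/2).round(1),np.linalg.norm(p-q).round(1)
E
python3 - <<'E'
from h import *
K=cv2.imread("pics/scene0.png"),cv2.imread("pics/side0.png")
cs=[]
for im,(x,y) in zip(K,[(284,177),(289,165)]):
    m=(im.max(2)<70).astype(np.uint8); m[:y-14]=0;m[y+14:]=0;m[:,:x-16]=0;m[:,x+16:]=0
    n,l,s,c=cv2.connectedComponentsWithStats(m); i=l[y,x]; print(s[i],c[i]); cs.append(c[i])
print(onz("scene",cs[0],175),onz("side",cs[1],175),tri(ray("scene",cs[0]),ray("side",cs[1])))
print("scene z: gland",onz("scene",A(358,106),137),"bleed",onz("scene",A(384,193),137),"ports",onz("scene",A(249,72),135),onz("scene",A(193,121),135))
print("side bleed",onz("side",B(300,131),137),"ports",onz("side",B(138,90),135),onz("side",B(114,125),135),"gland",onz("side",B(238,92),137))
print("jar cap",onz("scene",A(105,415),60),onz("side",B(127,372),60),"tin",onz("scene",A(470,145),39))
print("pin top",[onz("scene",A(362,83),z) for z in(140,145,150,155,160)])
E
```

```text
[274 169  20  17 250] [283.568 177.172]
[273 151  25  21 351] [284.37606838 160.95441595]
[466.1  -5.6 175. ] [478.7 -27.2 175. ] (array([469.3,  -1.5, 183.9]), np.float64(13.4))
scene z: gland [451.3 -80.5 137. ] bleed [413.6 -37.8 137. ] ports [507.6 -72.4 135. ] [512.1 -28.4 135. ]
side bleed [414.  -39.9 137. ] ports [508.1 -73.  135. ] [513.1 -28.6 135. ] gland [452.6 -78.8 137. ]
jar cap [479.9  92.1  60. ] [482.   90.5  60. ] tin [ 426.3 -180.6   39. ]
pin top [array([456.2, -92.6, 140. ]), array([454.1, -87.8, 145. ]), array([452.1, -83. , 150. ]), array([450. , -78.3, 155. ]), array([447.9, -73.5, 160. ])]
```

>>> carry_out --commands '[[[0,0,0],[0,0,4],1],[[0,0,0],[9,30,4],1],[[0,0,0],[9,30,4],1],[[0,0,0],[9,30,4],1],[[0,0,0],[9,30,4],1],[[0,0,0],[9,30,4],1],[[0,0,0],[9,30,4],1],[[0,0,0],[9,30,4],1],[[0,0,0],[9,30,4],1],[[0,0,0],[9,30,4],1]]' --newtons 20

```text
t: 0.93
ee_pos: [367.6, -310.7, 231.3]
orientation: [[-0.909, 0.0, 0.416], [-0.416, 0.002, -0.909], [-0.001, -1.0, -0.001]]
ft_force: [-0.5, -1.1, -0.6]
gripper_width: 24.8
```

>>> carry_out --commands '[[[0,0,0],[9.9,31.1,0],1],[[0,0,0],[9.9,31.1,0],1],[[0,0,0],[9.9,31.1,0],1],[[0,0,0],[9.9,31.1,0],1],[[0,0,0],[9.9,31.1,0],1],[[0,0,0],[9.9,31.1,0],1],[[0,0,0],[9.9,31.1,0],1],[[0,0,0],[9.9,31.1,0],1],[[0,0,0],[9.9,31.1,0],1],[[0,0,0],[9.9,31.1,0],1]]'

```text
t: 1.77
ee_pos: [465.1, -4.1, 231.1]
orientation: [[-0.911, -0.0, 0.412], [-0.412, 0.0, -0.911], [0.0, -1.0, -0.0]]
ft_force: [-0.6, -0.8, -0.6]
gripper_width: 0.4
```

Run:
```python
from plant import arm, read_camera
import cv2,numpy as np
ims=[]
for n in ["scene","side"]:
    c=read_camera(n); np.savez(f"{n}1.npz",**c)
    f=c["frame"][:,:,::-1]
    f=f[100:250,210:360] 
    ims.append(cv2.resize(f,(400,400),interpolation=cv2.INTER_CUBIC))
cv2.imwrite("pics/c1.png",np.hstack(ims))
s=arm.sense(); print(s["t"],s["ee_pos"],s["gripper_width"],s["ft_force"],s["q"])
```

```text
1.8667 [464.44562508  -6.88795715 230.9509481 ] 0.6112855653816738 [ 0.68561315 -0.55072755  0.45210947] [ 0.29054761  0.1159945  -0.44032941  1.96459688  0.05666229  1.0737814
 -1.3262038 ]
```

View pics/c1.png

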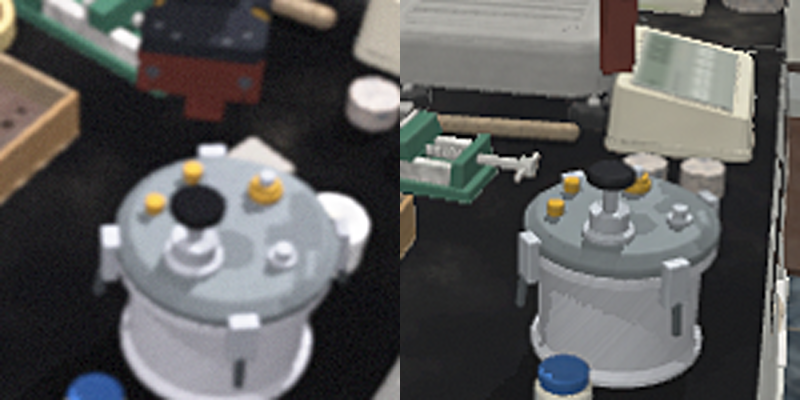

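>>> carry_out --commands '[[[0,0,0],[0,0,-2.5],1],[[0,0,0],[0,0,-4.0],1],[[0,0,0],[0,0,-5.0],1],[[0,0,0],[0,0,-5.6],1],[[0,0,0],[0,0,-6.2],1],[[0,0,0],[0,0,-6.8],1],[[0,0,0],[0,0,-7.2],1],[[0,0,0],[0,0,-7.2],1],[[0,0,0],[0,0,-7.2],1]]'

```text
t: 2.62
ee_pos: [464.9, -5.1, 159.5]
orientation: [[-0.913, 0.0, 0.409], [-0.409, 0.0, -0.913], [-0.0, -1.0, 0.0]]
ft_force: [-0.3, 0.3, 0.8]
gripper_width: 0.7
```

```bash
cat > look.py <<'E'
from plant import arm, read_camera
import cv2,numpy as np,sys
ims=[]
for n in ["scene","side"]:
    c=read_camera(n); np.savez(f"{n}{sys.argv[1]}.npz",**c)
    f=c["frame"][:,:,::-1][130:230,240:340]
    ims.append(cv2.resize(f,(400,400),interpolation=cv2.INTER_CUBIC))
cv2.imwrite(f"pics/d{sys.argv[1]}.png",np.hstack(ims))
s=arm.sense(); print(s["t"],s["ee_pos"],s["gripper_width"],s["ft_force"])
E
python3 look.py 2
```

```text
2.7167 [465.12166483  -5.05027155 159.79384116] 0.559722932413007 [-0.22212641 -0.09346325  0.62780364]
```

View pics/d2.png

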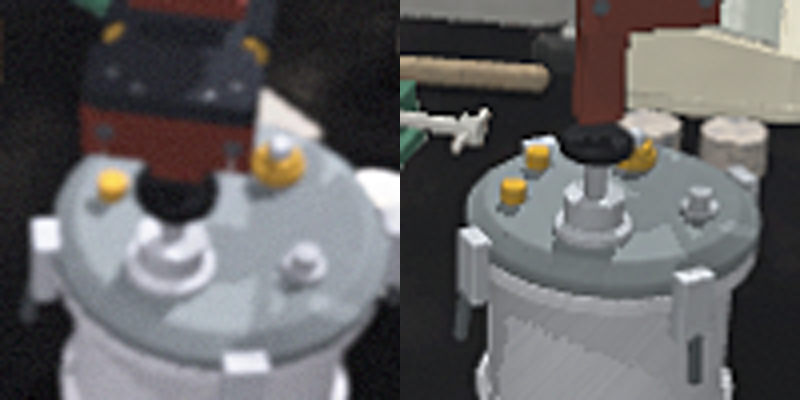

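Run:
```python
from h import *
s=A(257,131); t=B(197,82)
print(tri(ray("scene",s),ray("side",t)),onz("scene",s,175),onz("side",t,175))
for nm,a,b in [("bleed",A(384,193),B(300,131)),("p1",A(249,72),B(138,90)),("p2",A(193,121),B(114,125))]:
    print(nm,tri(ray("scene",a),ray("side",b)))
c=np.load("scene2.npz"); 
for n in("scene","side"):
    c=np.load(n+"2.npz");E=np.linalg.inv(c["extrinsics"])
    for P in [(465,-5,159.5),(465,-5,178),(465,-5,175),(465,35,175)]:
        q,_=cv2.projectPoints(np.array([P],float),cv2.Rodrigues(E[:3,:3])[0],E[:3,3],c["camera_matrix"],c["dist"]); print(n,P,((q[0,0]-[240,130])*4).round())
```

```text
(array([465.1,  -3.7, 177.5]), np.float64(1.6)) [465.4  -5.4 175. ] [466.5  -9.7 175. ]
bleed (array([413.5, -36.8, 138.4]), np.float64(0.7))
p1 (array([507.8, -72.3, 135.2]), np.float64(0.4))
p2 (array([512.8, -29.1, 134.4]), np.float64(0.9))
scene (465, -5, 159.5) [173. 214.]
scene (465, -5, 178) [176. 186.]
scene (465, -5, 175) [176. 190.]
scene (465, 35, 175) [128. 245.]
side (465, -5, 159.5) [196. 172.]
side (465, -5, 178) [197. 139.]
side (465, -5, 175) [197. 145.]
side (465, 35, 175) [185. 180.]
```

Run:
```python
from h import *
for n,f in(("scene","1"),("side","1")):
    c=np.load(n+f+".npz");E=np.linalg.inv(c["extrinsics"])
    for z in (231,250,270,290):
        q,_=cv2.projectPoints(np.array([(465,-5.,z)]),cv2.Rodrigues(E[:3,:3])[0],E[:3,3],c["camera_matrix"],c["dist"]); print(n,z,q[0,0].round(1))
ims=[]
for n in("scene","side"):
    f=np.load(n+"1.npz")["frame"][60:200,220:360,::-1]
    ims.append(cv2.resize(f,(400,400),interpolation=cv2.INTER_CUBIC))
cv2.imwrite("pics/e1.png",np.hstack(ims))
ims=[]
for n in("scene","side"):
    f=np.load(n+"2.npz")["frame"][100:200,230:330,::-1]
    ims.append(cv2.resize(f,(400,400),interpolation=cv2.INTER_CUBIC))
cv2.imwrite("pics/e2.png",np.hstack(ims))
```

```text
scene 231 [286.  154.7]
scene 250 [286.8 146.4]
scene 270 [287.6 137.3]
scene 290 [288.5 127.9]
side 231 [290.3 141. ]
side 250 [290.7 132.1]
side 270 [291.  122.6]
side 290 [291.4 112.9]
```

View pics/e1.png

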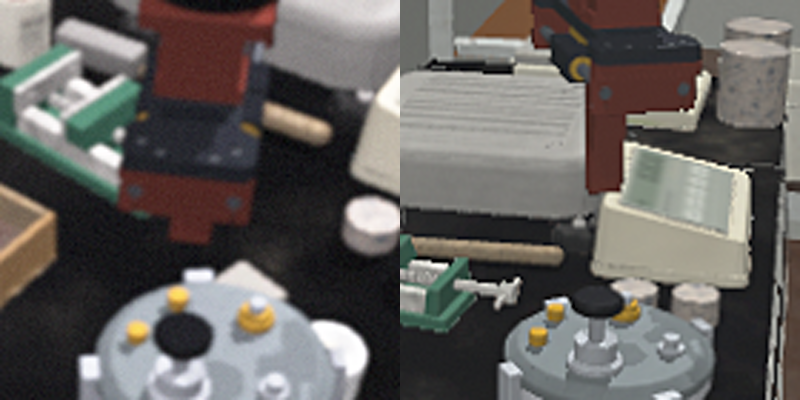

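View pics/e2.png

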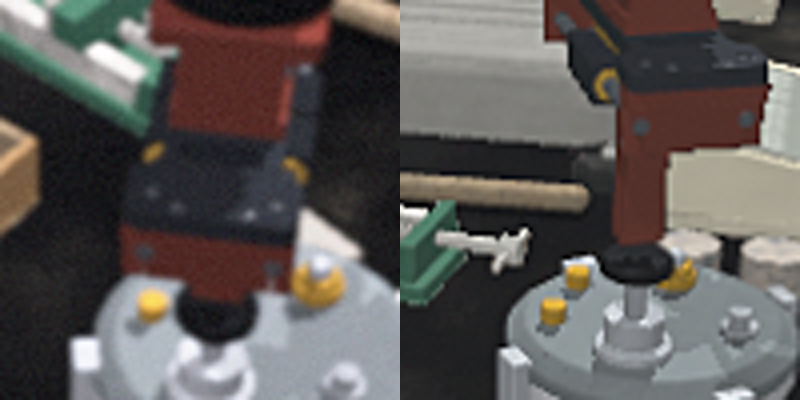

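Run:
```python
from h import *
from h import tri
print(tri(ray("scene",(287.2,144.7)),ray("side",(291.8,126.5))))
for k,(r,c0) in {"1":((110,170),(255,315)),"2":((130,190),(255,315))}.items():
    ims=[]
    for n in("scene","side"):
        f=np.load(n+k+".npz")["frame"][r[0]:r[1],c0[0]:c0[1],::-1]
        f=np.clip((f/255.)**.5*255,0,255).astype(np.uint8)
        ims.append(cv2.resize(f,(400,400),interpolation=cv2.INTER_NEAREST))
    cv2.imwrite(f"pics/g{k}.png",np.hstack(ims))
```

```text
(array([460.6,   5. , 265. ]), np.float64(3.1))
```

View pics/g1.png

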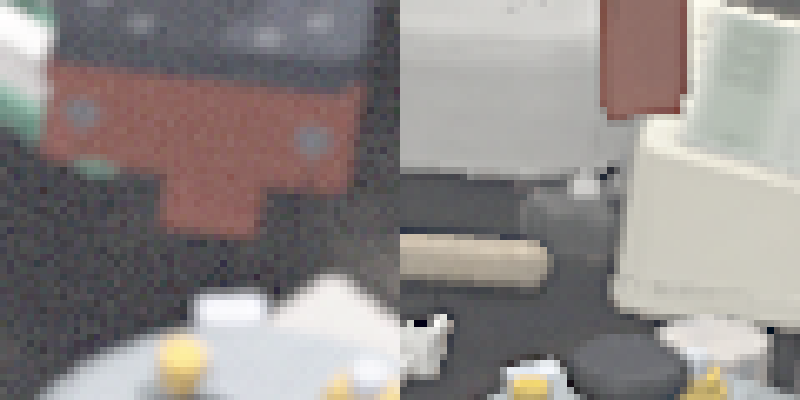

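View pics/g2.png

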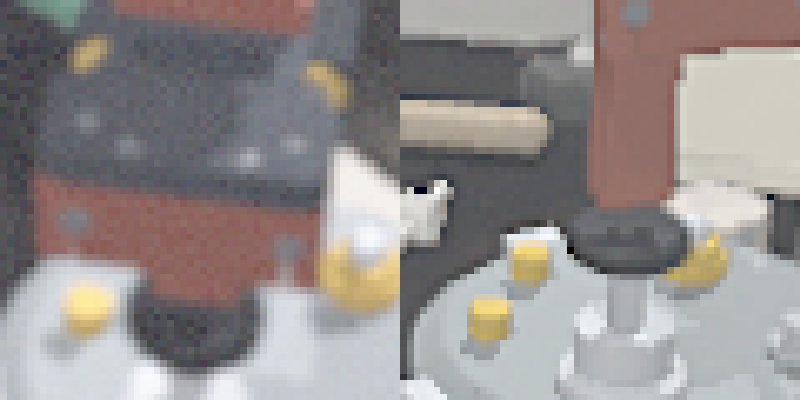

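Run:
```python
from plant import arm, read_camera
import cv2,numpy as np
c=read_camera("wrist"); np.savez("wrist2.npz",**c); cv2.imwrite("pics/w2.png",c["frame"][:,:,::-1])
print(c["extrinsics"].round(2).tolist(),c["camera_matrix"][0])
f=np.load("side2.npz")["frame"][20:200,200:400,::-1]
cv2.imwrite("pics/h2.png",cv2.resize(f,(660,594),interpolation=cv2.INTER_CUBIC))
print(arm.sense()["ft_force"])
```

```text
[[0.41, -0.89, -0.22, 525.39], [-0.91, -0.4, -0.1, 21.95], [0.0, 0.24, -0.97, 352.76], [0.0, 0.0, 0.0, 1.0]] [294.31513347   0.         256.69106119]
[ 0.02805431  0.34679304 -0.64619575]
```

View pics/w2.png

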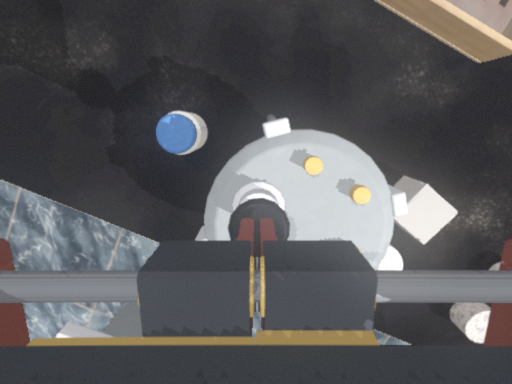

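View pics/h2.png

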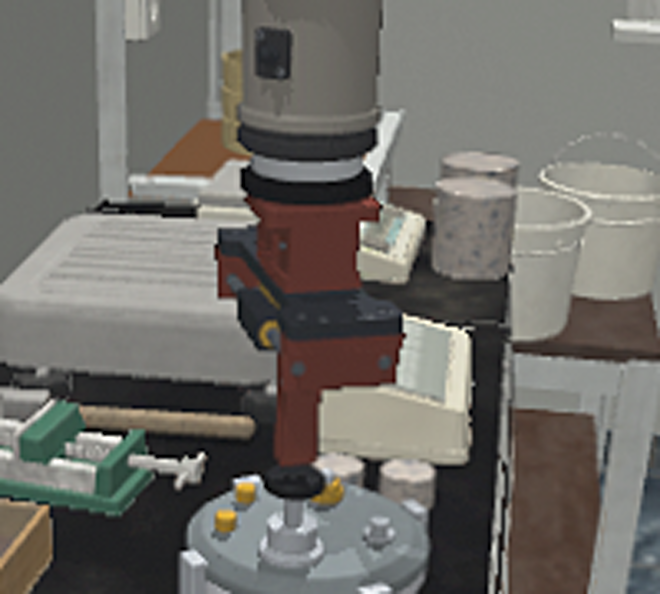

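Run:
```python
from h import *
c=np.load("wrist2.npz");E=np.linalg.inv(c["extrinsics"])
for P in [(465,-5,159.5),(465,-5,181),(465,-5,194),(465,-4,175),(413,-37,137),(507.8,-72.3,135),(512.5,-29,135)]:
    q,_=cv2.projectPoints(np.array([P],float),cv2.Rodrigues(E[:3,:3])[0],E[:3,3],c["camera_matrix"],c["dist"]); print(P,q[0,0].round(1))
f=c["frame"][170:290,200:320,::-1]; f=np.clip((f/255.)**.5*255,0,255).astype(np.uint8)
cv2.imwrite("pics/w3.png",cv2.resize(f,(600,600),interpolation=cv2.INTER_NEAREST))
```

```text
(465, -5, 159.5) [256.5 220.3]
(465, -5, 181) [256.5 231.5]
(465, -5, 194) [256.5 239.7]
(465, -4, 175) [255.1 227.5]
(413, -37, 137) [266.3 281.9]
(507.8, -72.3, 135) [360.1 195.4]
(512.5, -29, 135) [312.  166.8]
```

View pics/w3.png

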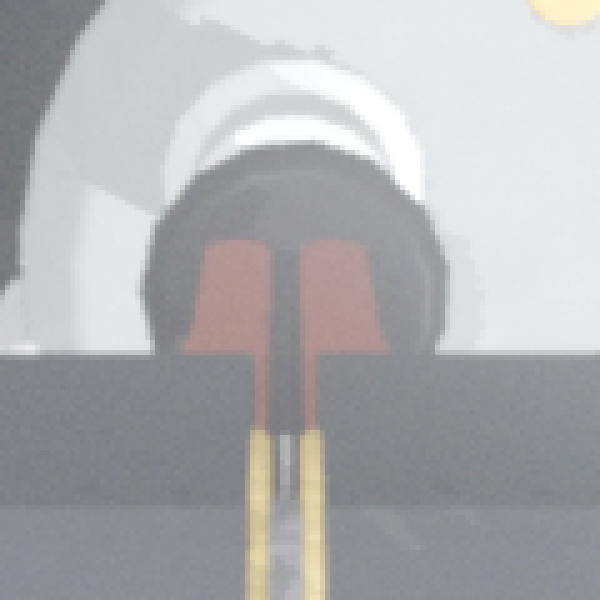

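>>> carry_out --commands '[[[0,0,0],[0,0,-0.3],1],[[0,0,0],[0,0,-0.6],1],[[0,0,0],[0,0,-0.8],1],[[0,0,0],[0,0,-0.8],1]]'

```text
t: 3.1
ee_pos: [464.3, -5.1, 150.8]
orientation: [[-0.913, -0.001, 0.409], [-0.409, -0.0, -0.913], [0.001, -1.0, -0.0]]
ft_force: [-0.2, 0.6, 0.4]
gripper_width: 0.2
```

>>> carry_out --commands '[[[0,0,0],[0,0,-0.3],1],[[0,0,0],[0,0,-0.6],1],[[0,0,0],[0,0,-0.8],1],[[0,0,0],[0,0,-0.8],1]]'

```text
t: 3.43
ee_pos: [464.8, -5.1, 143.3]
orientation: [[-0.913, -0.0, 0.409], [-0.409, -0.0, -0.913], [0.0, -1.0, 0.0]]
ft_force: [-1.8, -0.0, 5.2]
gripper_width: 0.6
```

```bash
python3 look.py 3
```

```text
3.5333 [464.78761585  -5.11452956 143.51746747] 0.2129308036262232 [-1.42312547 -0.27662306  5.48136685]
```

View pics/d3.png

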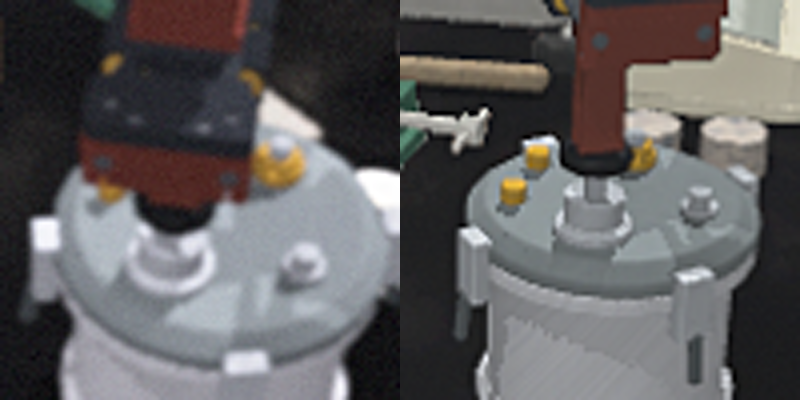

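>>> carry_out --commands '[[[0,0,0],[0,0,-0.5],1],[[0,0,0],[0,0,-1.0],1],[[0,0,0],[0,0,-1.4],1],[[0,0,0],[0,0,-1.4],1]]'

```text
t: 3.87
ee_pos: [465.0, -5.1, 129.5]
orientation: [[-0.913, 0.0, 0.408], [-0.408, -0.0, -0.913], [-0.0, -1.0, 0.0]]
ft_force: [-2.9, -0.4, 9.2]
gripper_width: 0.5
```

>>> carry_out --commands '[[[0,0,0],[0,0,-0.2],1],[[0,0,0],[0,0,-0.3],1],[[0,0,0],[0,0,-0.3],1]]'

```text
t: 4.12
ee_pos: [465.1, -5.1, 127.9]
orientation: [[-0.913, 0.001, 0.408], [-0.408, -0.001, -0.913], [-0.0, -1.0, 0.001]]
ft_force: [-6.3, -0.3, 19.7]
gripper_width: 0.5
```

```bash
python3 look.py 4
```

```text
4.2167 [465.09621173  -5.09926513 127.93548302] 0.2024389954713019 [-7.12566818 -0.98822421 19.3195242 ]
```

View pics/d4.png

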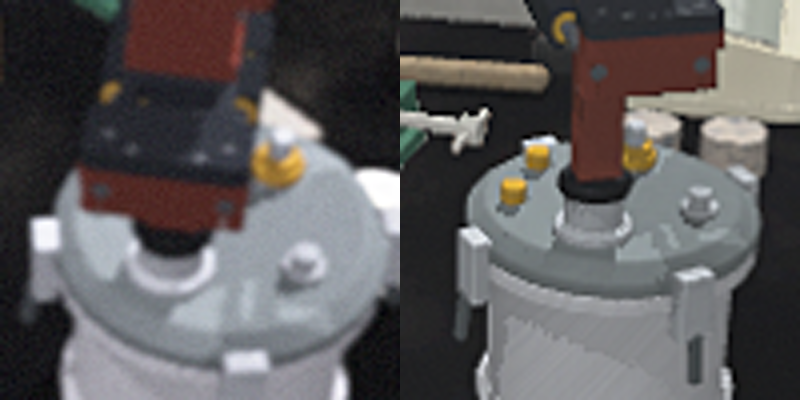

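>>> carry_out --commands '[[[0,0,0],[0,0,1.5],1],[[0,0,0],[0,0,3.2],1],[[0,0,0],[0,0,3.2],1],[[0,0,0],[0,0,3.2],1],[[0,0,0],[0,0,3.2],1],[[0,0,0],[0,0,3.2],1],[[0,0,0],[0,0,3.2],1],[[0,0,0],[0,0,3.2],1],[[0,0,0],[0,0,3.2],1],[[0,0,0],[0,0,3.2],1]]'

```text
t: 5.05
ee_pos: [464.6, -5.1, 158.1]
orientation: [[-0.913, -0.0, 0.408], [-0.408, 0.0, -0.913], [0.0, -1.0, -0.0]]
ft_force: [0.3, -1.1, -0.5]
gripper_width: 0.5
```

```bash
python3 look.py 5
```

```text
5.15 [464.68290516  -5.13653203 158.23593963] 0.12582792706081225 [-0.21179862 -0.48515667 -0.72066701]
```

View pics/d5.png

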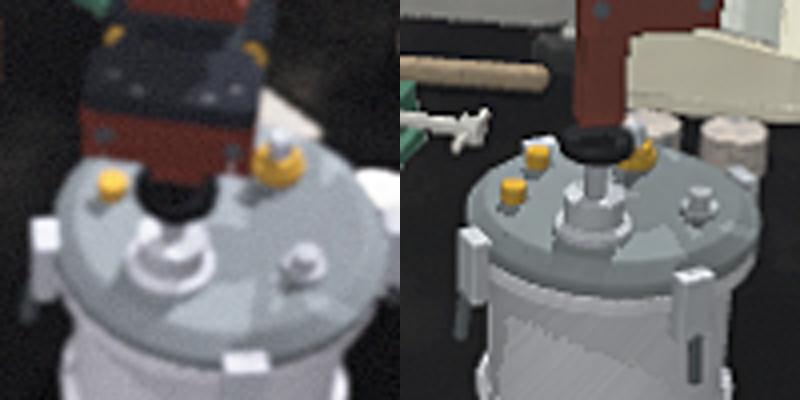

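>>> carry_out --commands '[[[0,0,0],[0,0,-0.8],1],[[0,0,0],[0,0,-1.4],1],[[0,0,0],[0,0,-2.0],1],[[0,0,0],[0,0,-2.6],1],[[0,0,0],[0,0,-3.0],1],[[0,0,0],[0,0,-3.2],1],[[0,0,0],[0,0,-3.2],1],[[0,0,0],[0,0,-3.2],1]]'

```text
t: 5.82
ee_pos: [465.9, -5.0, 127.9]
orientation: [[-0.913, 0.002, 0.408], [-0.408, -0.001, -0.913], [-0.002, -1.0, 0.001]]
ft_force: [-4.6, -0.8, 20.1]
gripper_width: 0.7
```

>>> carry_out --commands '[[[0,0,0],[0,0,1.5],1],[[0,0,0],[0,0,3.2],1],[[0,0,0],[0,0,3.2],1],[[0,0,0],[0,0,3.2],1],[[0,0,0],[0,0,3.2],1],[[0,0,0],[0,0,3.2],1],[[0,0,0],[0,0,3.2],1],[[0,0,0],[0,0,3.2],1],[[0,0,0],[0,0,3.2],1],[[0,0,0],[0,0,3.2],1]]'

```text
t: 6.65
ee_pos: [464.6, -5.2, 158.1]
orientation: [[-0.913, -0.0, 0.408], [-0.408, -0.0, -0.913], [0.0, -1.0, -0.0]]
ft_force: [0.0, 0.1, 0.2]
gripper_width: 0.7
```

```bash
python3 look.py 6
```

```text
6.75 [464.72607988  -5.10680021 158.2825044 ] 0.7265703428931565 [-0.46325735  0.124793   -0.11310011]
```

View pics/d6.png

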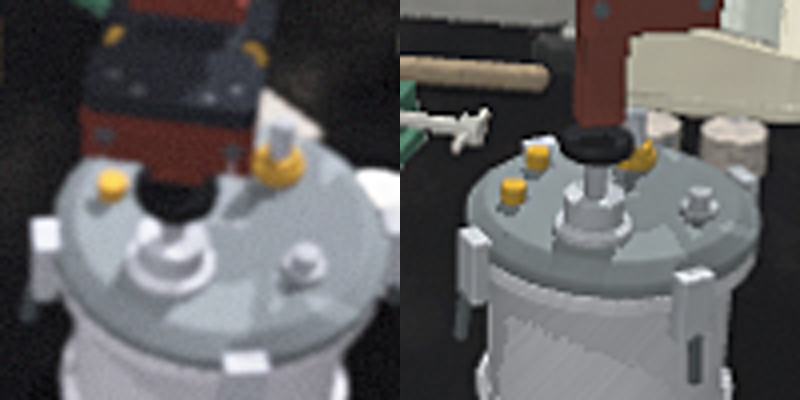

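>>> carry_out --commands '[[[0,0,0],[0,0,-0.8],1],[[0,0,0],[0,0,-1.4],1],[[0,0,0],[0,0,-2.0],1],[[0,0,0],[0,0,-2.6],1],[[0,0,0],[0,0,-3.0],1],[[0,0,0],[0,0,-3.2],1],[[0,0,0],[0,0,-3.2],1],[[0,0,0],[0,0,-3.2],1]]'

```text
t: 7.42
ee_pos: [465.9, -5.0, 127.9]
orientation: [[-0.913, 0.002, 0.408], [-0.408, -0.001, -0.913], [-0.002, -1.0, 0.001]]
ft_force: [-5.5, -1.4, 20.7]
gripper_width: 0.6
```

```bash
python3 look.py 7
```

```text
7.5167 [465.90822299  -5.03302927 127.92263559] 0.6221711577705451 [-5.38793715 -1.06378941 19.80248861]
```

View pics/d7.png

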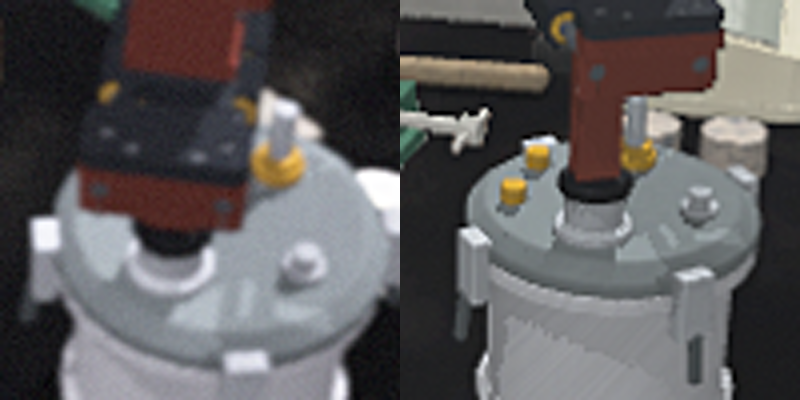

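>>> carry_out --commands '[[[0,0,0],[0,0,1.5],1],[[0,0,0],[0,0,3.2],1],[[0,0,0],[0,0,3.2],1],[[0,0,0],[0,0,3.2],1],[[0,0,0],[0,0,3.2],1],[[0,0,0],[0,0,3.2],1],[[0,0,0],[0,0,3.2],1],[[0,0,0],[0,0,3.2],1],[[0,0,0],[0,0,3.2],1],[[0,0,0],[0,0,3.2],1]]'

```text
t: 8.35
ee_pos: [464.6, -5.1, 158.1]
orientation: [[-0.913, -0.0, 0.409], [-0.409, 0.0, -0.913], [0.0, -1.0, -0.0]]
ft_force: [-0.7, -0.5, -0.1]
gripper_width: 0.4
```

```bash
python3 look.py 8
python3 - <<'E'
from h import *
c=np.load("scene8.npz");E=np.linalg.inv(c["extrinsics"])
for z in (137,150,160,170,180,184):
    q,_=cv2.projectPoints(np.array([(455.5,-90,z)],float),cv2.Rodrigues(E[:3,:3])[0],E[:3,3],c["camera_matrix"],c["dist"]); print(z,((q[0,0]-[240,130])*4).round(1))
E
```

```text
8.45 [464.71451111  -5.08082515 158.27040123] 0.5178499505163583 [0.6638953  0.42628665 0.05823652]
137 [278.5 149.6]
150 [281.3 130.3]
160 [283.5 115.2]
170 [285.7  99.8]
180 [288.   84.2]
184 [288.9  77.9]
```

View pics/d8.png

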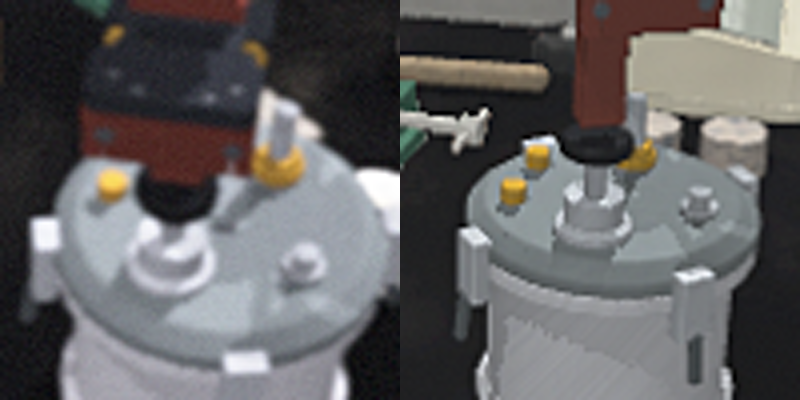

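>>> carry_out --commands '[[[0,0,0],[0,0,-0.8],1],[[0,0,0],[0,0,-1.4],1],[[0,0,0],[0,0,-2.0],1],[[0,0,0],[0,0,-2.6],1],[[0,0,0],[0,0,-3.0],1],[[0,0,0],[0,0,-3.2],1],[[0,0,0],[0,0,-3.2],1],[[0,0,0],[0,0,-3.2],1]]'

```text
t: 9.12
ee_pos: [465.9, -5.0, 127.9]
orientation: [[-0.913, 0.002, 0.408], [-0.408, -0.001, -0.913], [-0.002, -1.0, 0.001]]
ft_force: [-4.8, -1.1, 21.3]
gripper_width: 0.2
```

>>> carry_out --commands '[[[0,0,0],[0,0,1.5],1],[[0,0,0],[0,0,3.2],1],[[0,0,0],[0,0,3.2],1],[[0,0,0],[0,0,3.2],1],[[0,0,0],[0,0,3.2],1],[[0,0,0],[0,0,3.2],1],[[0,0,0],[0,0,3.2],1],[[0,0,0],[0,0,3.2],1],[[0,0,0],[0,0,3.2],1],[[0,0,0],[0,0,3.2],1]]'

```text
t: 9.95
ee_pos: [464.6, -5.1, 158.1]
orientation: [[-0.913, -0.0, 0.409], [-0.409, 0.0, -0.913], [0.0, -1.0, -0.0]]
ft_force: [0.3, 0.1, 0.0]
gripper_width: 0.5
```

```bash
python3 look.py 9
```

```text
10.05 [464.71323129  -5.13140547 158.28946729] 0.6816638857554146 [ 0.27687932 -0.06436203  1.21569965]
```

View pics/d9.png

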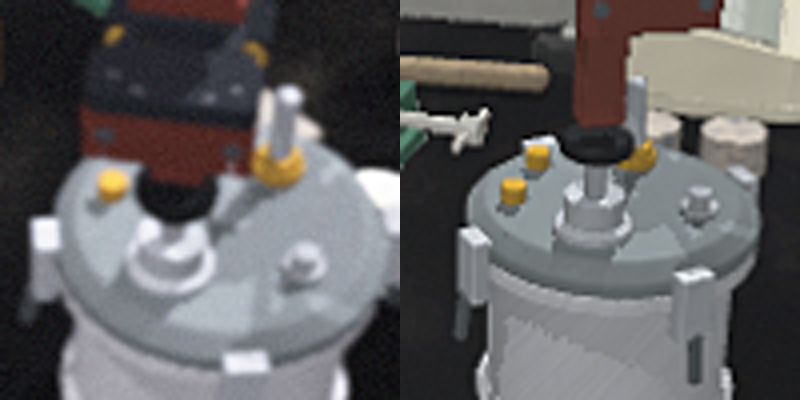

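>>> carry_out --commands '[[[0,0,0],[0,0,-0.8],1],[[0,0,0],[0,0,-1.4],1],[[0,0,0],[0,0,-2.0],1],[[0,0,0],[0,0,-2.6],1],[[0,0,0],[0,0,-3.0],1],[[0,0,0],[0,0,-3.2],1],[[0,0,0],[0,0,-3.2],1],[[0,0,0],[0,0,-3.2],1]]'

```text
t: 10.72
ee_pos: [465.9, -5.0, 127.9]
orientation: [[-0.913, 0.002, 0.408], [-0.408, -0.001, -0.913], [-0.002, -1.0, 0.001]]
ft_force: [-4.5, 0.6, 20.7]
gripper_width: 0.2
```

>>> carry_out --commands '[[[0,0,0],[0,0,1.5],1],[[0,0,0],[0,0,3.2],1],[[0,0,0],[0,0,3.2],1],[[0,0,0],[0,0,3.2],1],[[0,0,0],[0,0,3.2],1],[[0,0,0],[0,0,3.2],1],[[0,0,0],[0,0,3.2],1],[[0,0,0],[0,0,3.2],1],[[0,0,0],[0,0,3.2],1],[[0,0,0],[0,0,3.2],1]]'

```text
t: 11.55
ee_pos: [464.6, -5.1, 158.1]
orientation: [[-0.913, -0.0, 0.409], [-0.409, 0.0, -0.913], [0.0, -1.0, -0.0]]
ft_force: [-0.6, -0.2, -0.2]
gripper_width: 0.5
```

```bash
python3 look.py 10
```

```text
11.65 [464.73510781  -5.11935346 158.27878235] 0.6701967821600482 [ 0.53133359  0.52019947 -0.54074544]
```

View pics/d10.png

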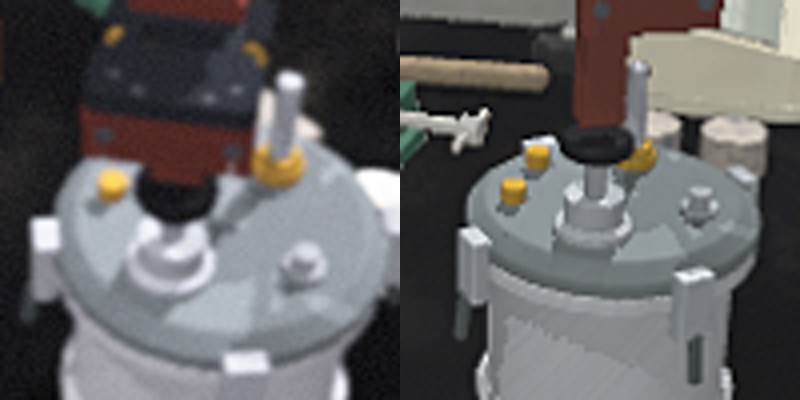

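>>> carry_out --commands '[[[0,0,0],[0,0,-0.8],1],[[0,0,0],[0,0,-1.4],1],[[0,0,0],[0,0,-2.0],1],[[0,0,0],[0,0,-2.6],1],[[0,0,0],[0,0,-3.0],1],[[0,0,0],[0,0,-3.2],1],[[0,0,0],[0,0,-3.2],1],[[0,0,0],[0,0,-3.2],1]]'

```text
t: 12.32
ee_pos: [465.9, -5.0, 127.9]
orientation: [[-0.913, 0.002, 0.408], [-0.408, -0.001, -0.913], [-0.002, -1.0, 0.001]]
ft_force: [-4.0, -1.6, 20.2]
gripper_width: 0.4
```

>>> carry_out --commands '[[[0,0,0],[0,0,1.5],1],[[0,0,0],[0,0,3.2],1],[[0,0,0],[0,0,6],1],[[0,0,0],[0,0,9],1],[[0,0,0],[0,0,12],1],[[0,0,0],[0,0,15],1],[[0,0,0],[0,0,15],1],[[0,0,0],[0,0,15],1],[[0,0,0],[0,0,15],1],[[0,0,0],[0,0,15],1]]'

```text
t: 13.15
ee_pos: [463.7, -5.3, 274.6]
orientation: [[-0.913, -0.003, 0.408], [-0.408, -0.0, -0.913], [0.003, -1.0, -0.001]]
ft_force: [0.8, -0.0, -0.0]
gripper_width: 0.3
```

```bash
python3 look.py 11
```

```text
13.25 [463.87445463  -5.24369658 274.85618734] 0.17926707084006477 [ 1.30974066 -0.4173172  -0.00418912]
```

View pics/d11.png

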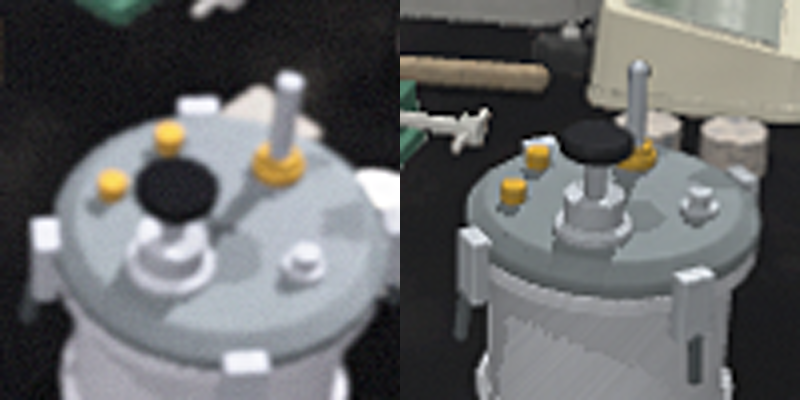

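Run:
```python
import numpy as np,cv2
from plant import arm
for n in("scene","side"):
    a,b=[np.load(n+k+".npz")["frame"].astype(int) for k in("0","11")]
    c=[]
    for f in(a,b):
        m=(f[...,2]>f[...,0]+60)&(f[...,2]>90); m[:200]=0; m[:,:225]=0; m[:,300:]=0; c.append(np.argwhere(m).mean(0).round(1))
    d=np.abs(a-b).max(2)
    print(n,"jar cap",c, "tin/cube diff", d[175:200,330:350].max() if n=="scene" else d[158:180,290:335].max())
arm.sign_off(); print(arm.sense()["t"])
```

```text
scene jar cap [array([248.7, 245.3]), array([248.7, 245.3])] tin/cube diff 43
side jar cap [array([240.2, 270.7]), array([240.2, 270.7])] tin/cube diff 98
the job is handed in; nothing more can be done
the job is handed in; nothing more can be done
```

The indicator pin stands fully out and the job is handed in, but I can't rule out that an early approach tripped the "gripped knob" rule.

I pressed the knob with closed fingertips for 6 strokes. Each one went to the hard stop (about 20 N), and the knob came back up before the next.

**Last checks:**
- **Pin:** its top is at about z 184 mm, close to 44 mm of rise. It did not change between strokes 5 and 6, so it is at its limit.
- **Knob and bleed button:** the knob is up, and the bleed button looks untouched.
- **Robot:** it was clear, about 115 mm above its full-press position, with wrist force near zero. The time was about 13 s.
- **Jar:** the cap is at the same pixel position in both views as at the start.
- **Tin and cube:** I have no clean measurement. The image comparison showed some pixel differences (43 in one view, 98 in the other). I didn't trace them, and the side-view patch also took in the pin and gland. The fingers never went near either object.

**What disagreed:** the reported tool position did not match the fingertips. Pictures and contact forces both put the closed tips about 31 mm above the reported point. On the first approach that point went to z 159 mm, about 22 mm below the top of the knob, before anything touched, so I went further down by small, force-checked steps.

If the gripping rule uses the reported grasp point (19 mm above that one), it went below the knob's top there and again on every stroke. The fingers themselves only ever pressed from above.

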